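Put the steel straw through the tumbler's lid

ROBOT

A 6-joint arm with a two-finger parallel gripper is mounted at the origin on the work surface. World frame = base frame: x ahead of the robot, y to its left, z up, the work surface at z = 0. Lengths are in mm, angles in rad, forces in N, time in s.
With the tool pointing down it reaches from about 325 to 900 mm from the base axis. Payload 3.5 kg.
Tool frame: the origin (TCP) lies on the front face of the gripper's body, between the roots of the fingers; the fingertips stand 73 mm ahead of it and the grasp point (between the pads) lies tcp_to_grasp ahead of it (tcp_to_grasp is the distance from the TCP to the grasp point, in mm); z points along the fingers, y is the line along which they close (so a half turn about z gives the same grasp; the last joint's range is limited). The gripper opens to 85 mm and grips with 20 to 120 N. Pads are 22 mm wide; open, the fingers measure 114 mm over their backs; the gripper's body (76 mm by 85 mm) begins 54 mm behind the grasp point. The pads swing forward as they close: fully open they stand 13 mm farther back than shut.
Start: joints at [-1.448, 0.276, -0.026, 1.268, 0, 1.467], TCP at [139.917, -609.135, 303.913] pointing down, gripper open.
Joint ranges: [-3.12, 3.12], [-0.85, 1.88], [-1.08, 1.24], [-1.95, 2.15], [-1.57, 1.53], [-3.14, 3.14]. Speed limits (rad/s): [2.57, 2.57, 3.14, 3.14, 3.14, 3.14].

INTERFACE

Orientations are given as a rotation vector (axis times angle).
In Python, from cell import * gives the robot as it stands.
- The arm moves only by the tool drive_tool, never from a script. Its arguments are lists of equal length, an entry for each row: "claw": the finger opening in cm, from 0 to 8.54; "xyz": the shift along the tool's x, y, z in cm, a list of three; "twist": the turn, a rotation vector about the tool's x, y, z in degrees, a list of three. A call has 1 to 5 rows; each row shifts and turns the commanded pose from where the row before left it, along the tool's axes as they then stand; what a row does not reach is not made up. A row lasts 1/10 s, in which the tool goes at most 50 mm and 8.59 degrees, less where a joint would pass 70% of its speed; a pose out of reach is approached as far as the arm can. A call is refused whole if a number of a shift passes 5 or a number of a turn 8.59, either way. A call with a gripper value outside its range is refused whole. The fingers move at their own pace and stop on an object; "force" is the grip in N (left out, the last holds). Time passes only in rows, so rows that do not move let the fingers close. It gives the time, the measured TCP pose, the force, the opening and the grip force at its end, in the units of the state.
- get_state(): the state, without advancing time (a new reading comes with each control period).
- get_image(name): name is "scene" or "top" or "wrist"; returns a dict with "frame" (480x640x3 uint8, red, green, blue), "intrinsics" (3x3 intrinsics, pixels), "extrinsics" (4x4, takes a point from world to camera coordinates). Camera axes: x right, y down, z forward; pixel columns grow to the right and rows downward; lengths in mm; the calibration is good to about 2 mm. A picture is of the moment at which its call begins. There is no depth.
- hand_in(): hands the job in; it is judged then, once.
Trained networks look in the newest picture that a camera, given by its name, has taken for a name from the list of things; names that differ only in an ending like _2 or _b are one class to them, and where a whole thing is asked for, a point or a joint stands for the part that bears it (a point fixed in the world has none). Each returns a list of dicts, best first, with "score" (0 to 1); they miss things now and then, are a little off and sometimes report something else, mostly with a low value. They report only what shows in the picture. A call takes as long as a camera call. They do not tell look-alikes from the thing itself.
- find_in(target, camera): "rect" ([left, top, right, bottom] in pixels, round what is visible of it).
The state is a dict: "time": time; "qpos": joint angles; "qd": joint speeds; "tau": joint torques, N m; "tool_pos": TCP position; "ee_rot": TCP orientation; "force": force on the tool from outside, world axes, zero at the start; "moment": the same for the moment, N m; "width": finger opening in mm; "finger_force": force on a finger pad.
Only numpy, scipy, OpenCV 4.12 (cv2) and the standard library are available. Lean on these libraries where they do the work, as an engineer would, in place of code of your own. Each camera call takes 0.05 s, during which the arm holds its last target. There are 200 camera calls.

TASK

Get the tumbler ready to hand over at the drinks stall: take the plain steel straw out of the wooden stand and put its lower end through the hole in the tumbler's lid, lowering it gently until it is down at the bottom before you let go. The tumbler stays upright where it stands, the knobbed muddler stays in the stand, and the closed tumbler and the two bottles are left alone.

Things in the scene. Friction and masses are not known exactly. Their poses are not given: they have to be found in the camera images.
- straw_mid (a point): centre (half-way up) of the loose steel straw, a plain straight rod-like tube of 12 mm diameter, 190 mm long, no knob, lower rim chamfered 3 mm to 9 mm diameter, 30 to 60 g; it stands upright in one of the two wells of the stand, its foot 10 mm above the table and its upper 120 mm free above the stand; z runs along it, upward. It may be gripped anywhere above the stand; about 150 mm above its foot is good, as that stays clear of the lid when it is seated
- straw_foot (a point): centre of the straw's lower end face, 95 mm below straw_mid; z along the straw, upward
- lid_hole (a point): centre of the round hole in the lid of the loose tumbler, at the lid's upper face, 106 mm above the table; hole 18 mm in diameter, right through the 8 mm thick white lid, on the tumbler's axis; z up. There is nothing under the lid but the hollow tumbler, whose inner floor lies 5 mm above the table (101 mm below this point)
- tumbler: loose steel tumbler with the white lid that has the hole; 106 mm tall, 68 mm in diameter at the foot, 84 mm at the top, lid 90 mm in diameter, 0.4 to 0.7 kg; origin at the centre of its underside, z up. It may stand in either of two places, the closed tumbler in the other
- closed_lid (a point): centre of the lid's upper face on the other loose tumbler, same size and materials as the first but its lid has no hole; 106 mm above the table, z up; leave it alone
- stand: heavy fixed block of light wood, 70 mm (x) by 160 mm (y) by 80 mm tall, with two upright round wells 14.5 mm in diameter and 70 mm deep, open on top, at y = +45 mm and y = -45 mm; origin at the centre of its underside. One well holds the straw, the other the muddler
- muddler_mid (a point): point 60 mm above the foot of the short loose steel muddler, half-way up: a 12 mm rod with a round knob 28 mm across and 25 mm tall at its top, 120 mm long in all, standing in the other well so that its knob ends 130 mm above the table (keep the straw higher when passing over it); z up; leave it there
- syrup: loose amber glass syrup bottle, 68 mm in diameter, 240 mm tall; origin at the centre of its underside; leave it alone
- squeeze: loose white squeeze bottle with a pointed nozzle, 72 mm in diameter, about 200 mm tall; origin at the centre of its underside; leave it alone
Things that resemble listed ones, but are neither listed nor needed, are in the scene too. Leave any blue or orange look-alike of the tumbler alone.

How it is judged (in metres and radians):
On the way, in this order (a step that is already met when the one before it is completed fails the run):
1. the straw is lifted clear of the stand: its foot is more than 90 mm above the table (height (world z) of straw_foot above 0.09 m), for 0.1 s.
2. the straw's foot is inside the tumbler, within 30 mm of the tumbler's underside (25 mm of its inner floor), and the fingers still hold the straw (z of straw_foot in the frame of tumbler below 0.03 m and horizontal distance between straw_foot and tumbler below 0.035 m and contact force between the fingers and straw above 0.5 N), for 0.1 s.
At the end, for the whole second after the job is handed in: The straw stands through the lid hole at rest (under 20 mm/s): its foot is less than 20 mm above the tumbler's underside and within 35 mm of its axis, its middle within 30 mm of the hole; the tumbler is upright (within 0.08 rad) and within 40 mm of where it stood (z of straw_foot in the frame of tumbler below 0.02 m and horizontal distance between straw_foot and tumbler below 0.035 m and distance between straw_mid and lid_hole below 0.03 m and linear speed of straw below 0.02 m/s and angle between tumbler's own z axis and vertical below 0.08 rad and distance of tumbler from where it was at the start of the episode below 0.04 m); the robot touches nothing.
It fails at once if the tumbler is tipped by more than 0.25 rad (angle between tumbler's own z axis and vertical above 0.25 rad).
It fails at once if the muddler is moved by more than 25 mm (distance of muddler_mid from where it was at the start of the episode above 0.025 m).
It fails at once if the closed tumbler or a bottle is moved by more than 25 mm (distance of any of closed_lid, syrup, squeeze from where it was at the start of the episode above 0.025 m).
It fails at once if the straw or the robot presses on the tumbler with more than 25 N (contact force between any of straw, the arm, the fingers and tumbler above 25 N).
It also fails if it takes over 51 s, if anything falls off the work surface, if the arm or the gripper's body presses on something with over 40 N, if the wrist force passes 120 N, or if a joint passes its speed limit or range.

## Working session

There is one attempt and no reset: what is moved stays moved. The work goes in short steps, Python scripts to look and compute and a tool call to move; the robot and the scene stay as the last step left them, time stands still between calls to the robot, and variables do not carry over. Pictures are saved under pics/ and viewed, at most 10 in all, crops included, and the job is handed in when it is done.

Besides the shell and the picture viewer there is one more tool, called as name(argument=value, ...) on one line, values as JSON. drive_tool: Moves the arm, as the interface text tells. Its arguments: {"type":"object","properties":{"claw":{"type":"array"},"xyz":{"type":"array"},"twist":{"type":"array"},"force":{"type":"number"}},"required":["claw","xyz","twist"]}

```bash
mkdir -p pics; ls; python3 - <<'E'
from cell import *
import cv2
s=get_state();print(s)
for c in ("scene","top"):
    im=get_image(c);cv2.imwrite(f"pics/{c}0.png",im["frame"][:,:,::-1])
    print(c,im["intrinsics"],im["extrinsics"])
    for t in ("straw_mid","lid_hole","tumbler","closed_lid","stand","muddler_mid","syrup","squeeze"):
        print(t,[( [round(v) for v in d["rect"]],round(d["score"],2)) for d in find_in(t,c)])
E
```

```text
pics
{'time': 0.0, 'qpos': array([-1.44840382e+00,  2.77136899e-01, -2.79069990e-02,  1.26801246e+00,
        2.09000562e-05,  1.46738502e+00]), 'qd': array([-6.12797426e-04, -1.87947829e-03,  4.53593454e-04, -1.36645297e-03,
        5.07510592e-04,  2.23266357e-05]), 'tau': array([ 2.05197481e-03, -4.45510161e+01,  2.95202655e+01,  1.62481639e-02,
        1.02018348e-04,  8.14494179e-07]), 'tool_pos': array([ 139.84152721, -608.50669342,  302.74480526]), 'ee_rot': array([-3.11934549e+00, -3.53684085e-01,  8.62699201e-07]), 'force': array([-0.0892542 , -0.03967725,  1.13338821]), 'moment': array([ 0.02964772,  0.04842124, -0.00906639]), 'finger_force': 0.0, 'width': 85.37823498399011}
scene [[466.55546407   0.         323.19798687]
 [  0.         466.55546407 238.92174628]
 [  0.           0.           1.        ]] [[-7.56437141e-01  6.53766504e-01 -1.98042816e-02  4.31624230e+02]
 [ 4.32571859e-01  4.77334996e-01 -7.64874427e-01 -1.71381011e+02]
 [-4.90596004e-01 -5.87146200e-01 -6.43874911e-01  1.63507982e+03]
 [ 0.00000000e+00  0.00000000e+00  0.00000000e+00  1.00000000e+00]]
stra
[... 687 characters left out ...]
1]
 [-9.86629775e-01 -1.23800373e-02 -1.62506681e-01  5.57066853e+02]
 [ 1.62674026e-01 -1.39789701e-02 -9.86580838e-01  1.54786771e+03]
 [ 0.00000000e+00  0.00000000e+00  0.00000000e+00  1.00000000e+00]]
straw_mid [([230, 283, 248, 292], 0.62), ([268, 271, 274, 279], 0.58)]
lid_hole [([333, 205, 368, 238], 0.75), ([328, 256, 367, 291], 0.67), ([283, 211, 318, 249], 0.63)]
tumbler [([287, 214, 317, 245], 0.94), ([333, 205, 364, 244], 0.65)]
closed_lid [([406, 263, 446, 298], 0.57)]
stand [([222, 259, 293, 310], 0.65)]
muddler_mid [([266, 270, 276, 281], 0.5)]
syrup [([127, 195, 171, 234], 0.72), ([407, 262, 444, 297], 0.33)]
squeeze [([463, 200, 499, 231], 0.67), ([236, 284, 240, 291], 0.4)]
```

```bash
python3 - <<'E'
import cv2
a=cv2.imread("pics/scene0.png")[140:400,180:500];b=cv2.imread("pics/top0.png")[180:330,110:510]
cv2.imwrite("pics/sc.png",cv2.resize(a,None,fx=2.3,fy=2.3,interpolation=cv2.INTER_CUBIC));cv2.imwrite("pics/tc.png",cv2.resize(b,None,fx=2,fy=2,interpolation=cv2.INTER_CUBIC))
E
```

```text
(no output)
```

View pics/sc.png

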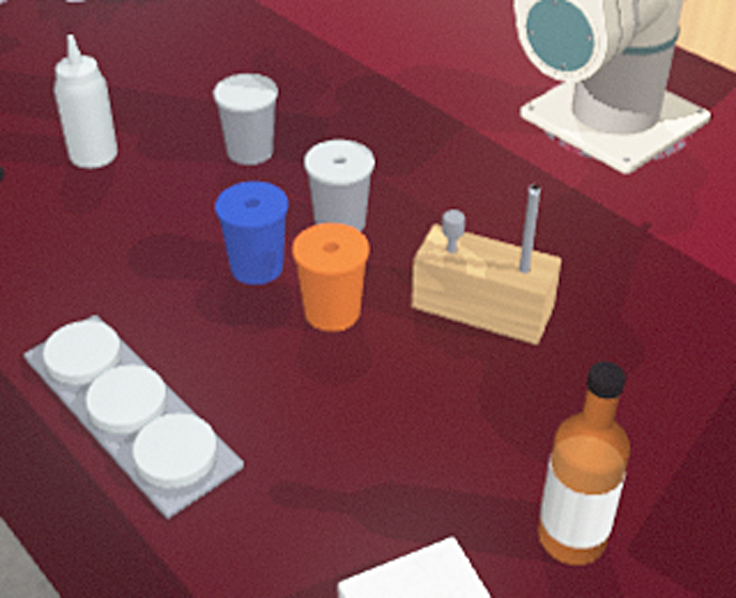

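View pics/tc.png

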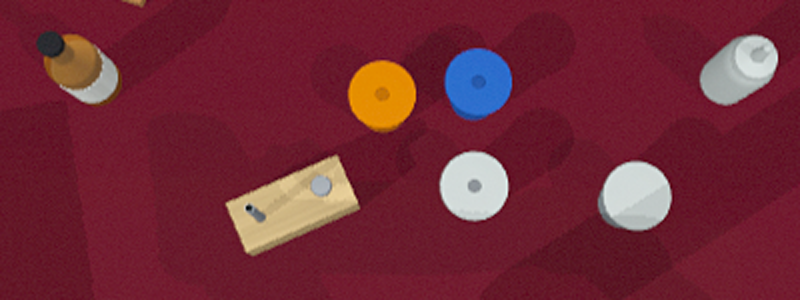

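The scene view shows the white holed lid at scene (328,210) / top (347,273), and the straw's top at scene (413,221) / top (234,284). The muddler knob is at top (270,273). Orange and blue look-alikes stand beyond, and the closed tumbler is at top (427,280). Next I triangulate.

```bash
cat > h.py <<'E'
import numpy as np, cv2
from cell import *
def onz(im,u,v,z):
    R=im["extrinsics"][:3,:3];t=im["extrinsics"][:3,3]
    d=R.T@np.linalg.solve(im["intrinsics"],[u,v,1.]);c=-R.T@t
    return c+d*(z-c[2])/d[2]
def tri(ims,uvs):
    A=[];b=[]
    for im,(u,v) in zip(ims,uvs):
        P=im["intrinsics"]@im["extrinsics"][:3]
        for r in (u*P[2]-P[0],v*P[2]-P[1]): A.append(r[:3]);b.append(-r[3])
    return np.linalg.lstsq(np.array(A),np.array(b),rcond=None)[0]
def proj(im,p):
    q=im["intrinsics"]@(im["extrinsics"]@[*p,1])[:3];return q[:2]/q[2]
E
python3 - <<'E'
from h import *
np.set_printoptions(precision=1,suppress=True)
s,t=get_image("scene"),get_image("top")
P={"straw":((412.2,221.5),(234,284.2),200),"hole":((327.6,209.2),(346.8,272.8),106),"knob":((377,233),(270.2,272.8),125),"closed":((286.5,181),(428,278),106)}
for k,(a,b,z) in P.items(): print(k,onz(s,*a,z),onz(t,*b,z),tri([s,t],[a,b]))
# stand top corners in top image
for c in [(227,203),(338,156),(358,206),(250,253)]: print(onz(t,110+c[0]/2,180+c[1]/2,80))
# white lid / straw blob in top
f=t["frame"].astype(int);m=((f.min(2)>150)&(f.max(2)-f.min(2)<40)).astype(np.uint8)
n,l,st,ce=cv2.connectedComponentsWithStats(m)
for i in range(1,n):
    if st[i,4]>300: print(st[i],ce[i],onz(t,*ce[i],106))
E
```

```text
straw [434.8 193.2 200. ] [432.5 190.5 200. ] [432.6 191.  197.6]
hole [475.5 -86.8 106. ] [474.7 -90.9 106. ] [474.3 -90.4 103.7]
knob [464.8 104.5 125. ] [470.2 107.9 125. ] [469.4 107.9 129.7]
closed [ 472.8 -291.2  106. ] [ 463.5 -303.7  106. ] [ 464.2 -305.4   95.7]
[450.8 233.7  80. ]
[515.3  88.3  80. ]
[448.8  60.5  80. ]
[385.2 201.2  80. ]
[    0     0   640    88 52062] [326.8  40.3] [1128.   -34.1  106. ]
[ 262  123  104   35 3190] [313.3 140.2] [835.4   0.7 106. ]
[ 136  124   57   55 2066] [164.  150.8] [799.5 402.4 106. ]
[460 198  39  34 834] [480.  214.7] [ 634.9 -446.6  106. ]
[330 256  34  34 897] [346.7 272.6] [475.3 -90.8 106. ]
[411 261  35  34 910] [428.1 277.4] [ 465.  -303.9  106. ]
[ 273  382  169   50 3555] [377.9 405.6] [ 138.7 -170.   106. ]
[ 271  406   79   74 2164] [301.5 448.9] [ 32.7  21.3 106. ]
[  356   408   284    72 12673] [514.9 454.4] [  23.2 -512.1  106. ]
```

```bash
python3 - <<'E'
from h import *
import cell; print([ (k,getattr(cell,k)) for k in dir(cell) if 'grasp' in k.lower()])
y=12.94
d=np.array([280,359])/10/10
for i in range(9):
    a=np.radians(y);print(i,round(d[0]*np.cos(a)+d[1]*np.sin(a),1),round(d[0]*np.sin(a)-d[1]*np.cos(a),1)); y+=8.56
E
```

```text
[('tcp_to_grasp', 53.900000000000006)]
0 3.5 -2.9
1 3.9 -2.3
2 4.2 -1.7
3 4.4 -1.1
4 4.5 -0.4
5 4.5 0.3
6 4.4 1.0
7 4.3 1.6
8 4.0 2.2
```

drive_tool(claw=[8.5,8.5,8.5,8.5,8.5], xyz=[[3.5,-2.9,0],[3.9,-2.3,0],[4.2,-1.7,0],[4.4,-1.1,0],[4.5,-0.4,0]], twist=[[0,0,-8.56],[0,0,-8.56],[0,0,-8.56],[0,0,-8.56],[0,0,-8.56]])

```text
time: 1.5
tool_pos: [279.2, -428.3, 304.0]
ee_rot: [2.773, 1.476, 0.0]
force: [0.5, -0.7, 0.2]
width: 85.0
finger_force: 0.0
```

drive_tool(claw=[8.5,8.5,8.5,8.5,8.5], xyz=[[4.5,0.3,0],[4.4,1.0,0],[4.3,1.6,0],[4.0,2.2,0],[3.6,2.8,0]], twist=[[0,0,-8.56],[0,0,-8.56],[0,0,-8.56],[0,0,-8.56],[0,0,0]])

```text
time: 2.0
tool_pos: [418.9, -248.7, 304.3]
ee_rot: [2.219, 2.223, 0.0]
force: [0.9, -0.9, 0.6]
width: 85.1
finger_force: 0.0
```

drive_tool(claw=[8.5,8.5,8.5,8.5,8.5], xyz=[[4.2,0.2,0],[4.2,0.2,0],[4.2,0.2,0],[4.2,0.2,0],[4.2,0.2,0]], twist=[[0,0,0],[0,0,0],[0,0,0],[0,0,0],[0,0,0]])

```text
time: 2.5
tool_pos: [427.9, -38.7, 304.2]
ee_rot: [2.222, 2.22, 0.001]
force: [1.0, 0.2, 1.3]
width: 84.7
finger_force: 0.0
```

drive_tool(claw=[8.5,8.5,8.5,8.5,8.5], xyz=[[4.6,0.1,0],[4.6,0.1,0],[4.6,0.1,0],[4.6,0.1,0],[4.6,0.1,0]], twist=[[0,0,0],[0,0,0],[0,0,0],[0,0,0],[0,0,0]])

```text
time: 3.0
tool_pos: [432.9, 191.6, 304.3]
ee_rot: [2.221, 2.221, 0.001]
force: [1.6, -0.4, 0.8]
width: 85.3
finger_force: 0.0
```

```bash
python3 - <<'E'
from h import *
np.set_printoptions(precision=1,suppress=True)
w=get_image("wrist");cv2.imwrite("pics/w1.png",w["frame"][:,:,::-1])
print(get_state()["tool_pos"], proj(w,(433,191,200)),proj(w,(433,191,80)),proj(w,(470,108,130)))
print(w["extrinsics"])
E
```

```text
[433.1 197.2 304.4] [318.2 281.3] [317.7 227.6] [363.6 342.3]
[[   1.    -0.     0.  -432.6]
 [  -0.    -1.     0.3  144.7]
 [   0.    -0.3   -1.   435.4]
 [   0.     0.     0.     1. ]]
```

View pics/w1.png

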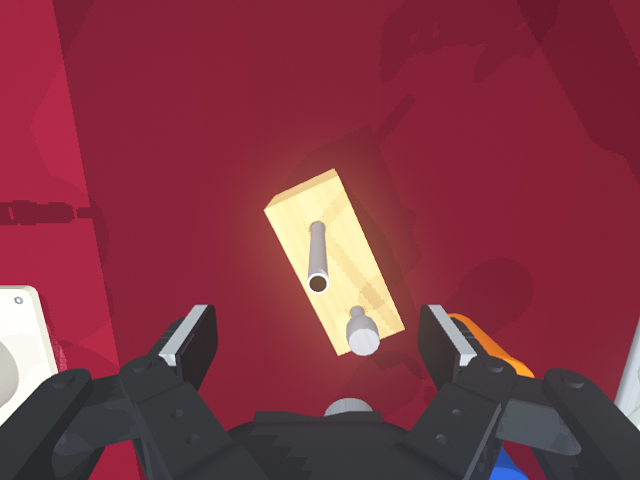

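The straw's top rim is at (318,283) and its base at (318,226). Both are within 2 px of the predictions, so it is upright at about (433,190). I go down, reduce the opening and grip.

drive_tool(claw=[6,5,4,4,4], xyz=[[-0.7,0,1],[0,0,2],[0,0,2.5],[0,0,2.5],[0,0,1]], twist=[[0,0,0],[0,0,0],[0,0,0],[0,0,0],[0,0,0]])

```text
time: 3.55
tool_pos: [431.3, 180.9, 211.1]
ee_rot: [-2.222, -2.218, 0.007]
force: [-0.7, -0.2, -0.8]
width: 39.9
finger_force: 0.0
```

drive_tool(claw=[4,2,0,0,0], xyz=[[0,0,0],[0,0,0],[0,0,0],[0,0,0],[0,0,0]], twist=[[0,0,0],[0,0,0],[0,0,0],[0,0,0],[0,0,0]], force=40)

```text
time: 4.05
tool_pos: [434.0, 182.8, 215.3]
ee_rot: [2.221, 2.22, 0.003]
force: [-0.5, -0.4, 5.2]
width: 10.6
finger_force: 39.0
```

drive_tool(claw=[0,0,0,0,0], xyz=[[0,0,0],[0,0,0],[0,0,0],[0,0,0],[0,0,0]], twist=[[0,0,0],[0,0,0],[0,0,0],[0,0,0],[0,0,0]])

```text
time: 4.55
tool_pos: [433.9, 182.9, 215.2]
ee_rot: [2.221, 2.22, 0.003]
force: [-0.1, -0.1, 5.6]
width: 11.0
finger_force: 39.1
```

The TCP settled 7 mm short in y, so I regrip with the straw centred.

drive_tool(claw=[3,3,3,3,3], xyz=[[0,0,0],[0,0,0],[0.7,0,0],[0,0,0],[0,0,0]], twist=[[0,0,0],[0,0,0],[0,0,0],[0,0,0],[0,0,0]])

```text
time: 5.05
tool_pos: [433.1, 189.9, 213.7]
ee_rot: [-2.221, -2.222, 0.0]
force: [-0.2, -0.9, 0.1]
width: 30.1
finger_force: 0.0
```

drive_tool(claw=[1.5,0,0,0,0], xyz=[[0,0,0],[0,0,0],[0,0,0],[0,0,0],[0,0,0]], twist=[[0,0,0],[0,0,0],[0,0,0],[0,0,0],[0,0,0]])

```text
time: 5.55
tool_pos: [433.2, 189.6, 213.9]
ee_rot: [-2.222, -2.221, 0.0]
force: [-0.5, 0.1, -0.8]
width: 11.0
finger_force: 38.9
```

drive_tool(claw=[0,0,0,0,0], xyz=[[0,0,0],[0,0,0],[0,0,0],[0,0,-0.5],[0,0,-1]], twist=[[0,0,0],[0,0,0],[0,0,0],[0,0,0],[0,0,0]])

```text
time: 6.05
tool_pos: [432.4, 189.4, 228.6]
ee_rot: [-2.221, -2.22, 0.003]
force: [-0.2, -1.1, -0.0]
width: 10.8
finger_force: 38.9
```

drive_tool(claw=[0,0,0,0,0], xyz=[[0,0,-2],[0,0,-2.5],[0,0,-3],[0,0,-3],[0,0,-2]], twist=[[0,0,0],[0,0,0],[0,0,0],[0,0,0],[0,0,0]])

```text
time: 6.55
tool_pos: [433.8, 189.8, 357.3]
ee_rot: [2.221, 2.22, 0.005]
force: [1.4, 0.4, -1.7]
width: 11.4
finger_force: 39.0
```

drive_tool(claw=[0,0,0,0,0], xyz=[[-1,0.1,0],[-2.5,0.3,0],[-4,0.6,0],[-4,0.6,0],[-4,0.6,0]], twist=[[0,0,0],[0,0,0],[0,0,0],[0,0,0],[0,0,0]])

```text
time: 7.05
tool_pos: [454.4, 32.9, 353.0]
ee_rot: [-2.221, -2.221, 0.002]
force: [1.5, 0.8, 0.4]
width: 11.2
finger_force: 39.1
```

drive_tool(claw=[0,0,0,0,0], xyz=[[-4,0.6,0],[-4,0.6,0],[-2.5,0.4,0],[-1.5,0.3,0],[-0.6,0.1,0]], twist=[[0,0,0],[0,0,0],[0,0,0],[0,0,0],[0,0,0]])

```text
time: 7.55
tool_pos: [474.8, -92.6, 353.2]
ee_rot: [-2.223, -2.218, 0.001]
force: [-0.5, 1.2, -0.3]
width: 10.9
finger_force: 39.1
```

```bash
python3 - <<'E'
from h import *
np.set_printoptions(precision=1,suppress=True)
w=get_image("wrist");s=get_image("scene");t=get_image("top")
p=get_state()["tool_pos"];print(p)
cv2.imwrite("pics/w2.png",w["frame"][:,:,::-1])
f=p-[0,0,204]
for n,im in (("w",w),("s",s),("t",t)): print(n,"foot",proj(im,f),"hole",proj(im,(474.5,-90.8,106)), "top",proj(im,f+[0,0,190]))
a=cv2.resize(s["frame"][110:260,270:390,::-1],None,fx=4,fy=4,interpolation=cv2.INTER_CUBIC)
cv2.imwrite("pics/s2.png",a)
E
```

```text
[474.7 -90.9 353.6]
w foot [318.2 231.1] hole [317.9 219.3] top [318.8 395.3]
s foot [326.7 196.4] hole [327.  208.5] top [325.6 137.4]
t foot [347.9 270.8] hole [346.7 272.9] top [353.9 260.6]
```

View pics/w2.png

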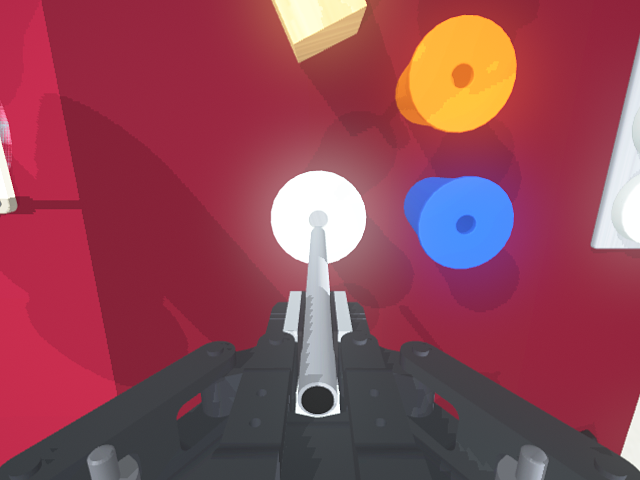

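View pics/s2.png

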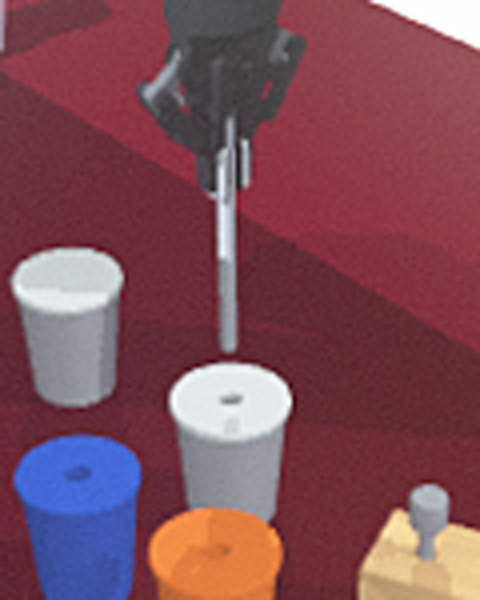

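The wrist view puts the hole at (318,219) and the straw's foot at (318,229). In the scene view the foot is at (327,197.5) and the hole at (328,210). Both sit about where predicted, so it is aligned to within about 1 mm. I lower to just above the lid and check from near.

drive_tool(claw=[0,0,0,0,0], xyz=[[0,0,1],[0,0,1.5],[0,0,1],[0,0,0],[0,0,0]], twist=[[0,0,0],[0,0,0],[0,0,0],[0,0,0],[0,0,0]])

```text
time: 8.2
tool_pos: [474.8, -90.8, 318.6]
ee_rot: [-2.22, -2.221, 0.0]
force: [-0.3, -0.7, -0.6]
width: 11.0
finger_force: 39.1
```

```bash
python3 - <<'E'
from h import *
np.set_printoptions(precision=1,suppress=True)
w=get_image("wrist");s=get_image("scene")
p=get_state()["tool_pos"];print(p)
f=p-[0,0,204]
for n,im in (("w",w),("s",s)): print(n,"foot",proj(im,f),"hole",proj(im,(474.5,-90.8,106)))
a=cv2.resize(w["frame"][160:290,240:400,::-1],None,fx=4,fy=4,interpolation=cv2.INTER_CUBIC)
b=cv2.resize(s["frame"][180:245,300:360,::-1],None,fx=8,fy=8,interpolation=cv2.INTER_CUBIC)
a=np.clip((a.astype(float)/255)**2*255,0,255).astype(np.uint8)
c=np.zeros((520,1120,3),np.uint8);c[:,:640]=a;c[:,640:]=b
cv2.imwrite("pics/c3.png",cv2.resize(c,(784,364),interpolation=cv2.INTER_AREA))
E
```

```text
[475.4 -91.3 319.5]
w foot [318.8 233.8] hole [317.7 230.4]
s foot [326.6 205.9] hole [327.  208.5]
```

View pics/c3.png

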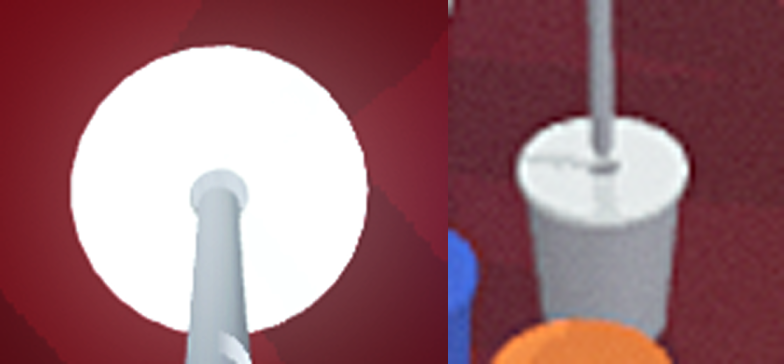

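```bash
python3 - <<'E'
from h import *
from scipy.optimize import least_squares
np.set_printoptions(precision=2,suppress=True)
w=get_image("wrist");g=w["frame"][:,:,1]
p=get_state()["tool_pos"];print(p)
m=(g>140).astype(np.uint8)
c=max(cv2.findContours(m,cv2.RETR_EXTERNAL,cv2.CHAIN_APPROX_NONE)[0],key=lambda c:cv2.contourArea(c)*(cv2.pointPolygonTest(c,(300.,215.),False)>=0))[:,0]
c=c[c[:,1]<262]
W=np.array([onz(w,u,v,106) for u,v in c])[:,:2]
r=least_squares(lambda q:np.hypot(*(W-q[:2]).T)-q[2],[474,-90,45],loss="soft_l1");print("lid",r.x, "rms",np.sqrt(np.mean(r.fun**2)))
print(g[216:250:1,318:320].mean(1).astype(int))
for v in (236,240,245,255): print(v,g[v,304:336])
t=get_image("top")
E
```

```text
[475.47 -91.37 319.62]
lid [474.56 -90.37  44.64] rms 0.26107297321870687
[255 255 255 248 236 236 236 236 236 235 234 228 227 227 227 227 227 227
 227 226 226 226 226 226 226 226 226 226 226 225 225 225 225 225]
236 [255 255 255 255 255 245 234 226 228 229 230 230 229 228 227 225 224 222
 219 212 205 244 255 255 255 255 255 255 255 255 255 255]
240 [255 255 255 255 255 255 241 227 229 229 229 230 229 227 227 225 224 223
 220 212 204 226 255 255 255 255 255 255 255 255 255 255]
245 [255 255 255 255 255 255 223 226 228 229 229 228 228 227 227 224 223 222
 220 213 205 218 253 255 255 255 255 255 255 255 255 255]
255 [255 255 255 255 255 227 225 225 226 227 226 227 226 225 225 222 222 220
 219 213 206 199 222 255 255 255 255 255 255 255 255 255]
```

The lid fits at (474.6,-90.4), and the foot at about (474.4,-89.7), so the straw is centred to within 1 mm. I insert it slowly.

drive_tool(claw=[0,0,0,0,0], xyz=[[0,0,0.5],[0,0,0.5],[0,0,0.5],[0,0,0.5],[0,0,0.5]], twist=[[0,0,0],[0,0,0],[0,0,0],[0,0,0],[0,0,0]])

```text
time: 8.9
tool_pos: [474.9, -91.4, 293.2]
ee_rot: [-2.222, -2.221, 0.0]
force: [1.1, -0.2, -0.3]
width: 10.7
finger_force: 39.1
```

drive_tool(claw=[0,0,0,0,0], xyz=[[0,0,1],[0,0,1],[0,0,1],[0,0,1],[0,0,1]], twist=[[0,0,0],[0,0,0],[0,0,0],[0,0,0],[0,0,0]])

```text
time: 9.4
tool_pos: [474.9, -91.3, 242.8]
ee_rot: [-2.222, -2.221, 0.0]
force: [-0.0, 0.2, -1.0]
width: 10.7
finger_force: 39.1
```

drive_tool(claw=[0,0,0,0,0], xyz=[[0,0,0.6],[0,0,0.6],[0,0,0.4],[0,0,0.2],[0,0,0]], twist=[[0,0,0],[0,0,0],[0,0,0],[0,0,0],[0,0,0]])

```text
time: 9.9
tool_pos: [475.1, -91.4, 225.8]
ee_rot: [-2.222, -2.221, 0.0]
force: [-0.2, -0.4, -0.4]
width: 10.7
finger_force: 39.1
```

drive_tool(claw=[0,0,0,0,0], xyz=[[0,0,0.3],[0,0,0.3],[0,0,0.3],[0,0,0.2],[0,0,0]], twist=[[0,0,0],[0,0,0],[0,0,0],[0,0,0],[0,0,0]])

```text
time: 10.4
tool_pos: [474.8, -91.3, 214.5]
ee_rot: [-2.221, -2.221, 0.001]
force: [0.4, 0.9, 0.8]
width: 10.7
finger_force: 39.1
```

drive_tool(claw=[0,0,0,0,0], xyz=[[0,0,0.1],[0,0,0.1],[0,0,0],[0,0,0],[0,0,0]], twist=[[0,0,0],[0,0,0],[0,0,0],[0,0,0],[0,0,0]])

```text
time: 10.9
tool_pos: [475.1, -91.4, 213.0]
ee_rot: [2.222, 2.221, 0.0]
force: [0.2, 0.7, 0.4]
width: 10.6
finger_force: 39.1
```

drive_tool(claw=[0,0,0,0,0], xyz=[[0,0,0.1],[0,0,0.1],[0,0,0],[0,0,0],[0,0,0]], twist=[[0,0,0],[0,0,0],[0,0,0],[0,0,0],[0,0,0]])

```text
time: 11.4
tool_pos: [475.1, -91.4, 210.9]
ee_rot: [-2.222, -2.221, 0.0]
force: [-0.2, -0.7, -0.8]
width: 11.1
finger_force: 39.1
```

drive_tool(claw=[0,0,0,0,0], xyz=[[0,0,0.1],[0,0,0],[0,0,0],[0,0,0],[0,0,0]], twist=[[0,0,0],[0,0,0],[0,0,0],[0,0,0],[0,0,0]])

```text
time: 11.9
tool_pos: [475.1, -91.4, 209.9]
ee_rot: [2.222, 2.221, 0.0]
force: [0.4, -0.5, -0.1]
width: 10.7
finger_force: 39.1
```

drive_tool(claw=[0,0,0,0,0], xyz=[[0,0,0.1],[0,0,0],[0,0,0],[0,0,0],[0,0,0]], twist=[[0,0,0],[0,0,0],[0,0,0],[0,0,0],[0,0,0]])

```text
time: 12.4
tool_pos: [475.1, -91.4, 208.9]
ee_rot: [-2.222, -2.221, 0.0]
force: [0.1, -0.1, 0.3]
width: 10.5
finger_force: 39.2
```

```bash
python3 - <<'E'
from h import *
s=get_image("scene")
cv2.imwrite("pics/s4.png",cv2.resize(s["frame"][130:260,270:420,::-1],None,fx=4,fy=4,interpolation=cv2.INTER_CUBIC))
E
```

```text
(no output)
```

View pics/s4.png

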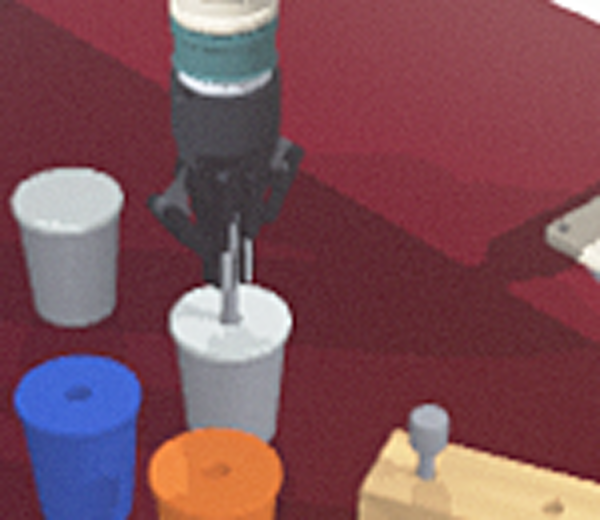

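The straw is in the hole at crop (231,320), the tumbler stands upright and the muddler is in place. I creep down to contact.

drive_tool(claw=[0,0,0,0,0], xyz=[[0,0,0.05],[0,0,0],[0,0,0.05],[0,0,0],[0,0,0]], twist=[[0,0,0],[0,0,0],[0,0,0],[0,0,0],[0,0,0]])

```text
time: 12.95
tool_pos: [475.5, -91.6, 208.8]
ee_rot: [2.221, 2.22, 0.001]
force: [-1.3, 0.6, 5.5]
width: 11.1
finger_force: 39.7
```

Contact at 5.5 N with z where expected, so it is seated. I release and retreat straight up.

drive_tool(claw=[0.9,1.3,1.8,2.4,3], xyz=[[0,0,0],[0,0,0],[0,0,0],[0,0,0],[0,0,0]], twist=[[0,0,0],[0,0,0],[0,0,0],[0,0,0],[0,0,0]])

```text
time: 13.45
tool_pos: [474.9, -91.3, 207.6]
ee_rot: [-2.222, -2.221, 0.0]
force: [-0.4, 0.7, 0.2]
width: 29.9
finger_force: 0.0
```

drive_tool(claw=[5,6,6,6,6], xyz=[[0,0,0],[0,0,0],[0,0,0],[0,0,-1],[0,0,-2]], twist=[[0,0,0],[0,0,0],[0,0,0],[0,0,0],[0,0,0]])

```text
time: 13.95
tool_pos: [473.9, -91.0, 237.2]
ee_rot: [-2.22, -2.219, 0.003]
force: [-0.0, 0.3, -0.7]
width: 59.8
finger_force: 0.0
```

drive_tool(claw=[6,6,6,6,6], xyz=[[0,0,-3],[0,0,-4],[0,0,-4],[0,0,-2],[0,0,0]], twist=[[0,0,0],[0,0,0],[0,0,0],[0,0,0],[0,0,0]])

```text
time: 14.45
tool_pos: [476.9, -92.0, 372.8]
ee_rot: [2.216, 2.215, 0.006]
force: [0.1, 0.3, -0.5]
width: 60.0
finger_force: 0.0
```

```bash
python3 - <<'E'
from h import *
s=get_image("scene")
cv2.imwrite("pics/s5.png",cv2.resize(s["frame"][130:260,270:420,::-1],None,fx=4,fy=4,interpolation=cv2.INTER_CUBIC))
E
```

```text
(no output)
```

View pics/s5.png

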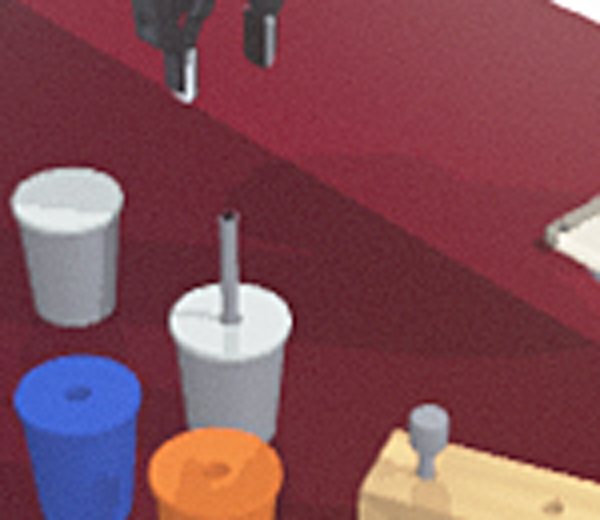

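The straw stands in the lid hole, from (231,320) up to (229,215) in the crop. The gripper is clear of it and the rest of the scene looks undisturbed.

drive_tool(claw=[6,6,6,6,6], xyz=[[0,0,0],[0,0,0],[0,0,0],[0,0,0],[0,0,0]], twist=[[0,0,0],[0,0,0],[0,0,0],[0,0,0],[0,0,0]])

```text
time: 15.0
tool_pos: [474.9, -91.3, 367.3]
ee_rot: [-2.221, -2.22, 0.001]
force: [-0.2, 0.3, -0.2]
width: 59.9
finger_force: 0.0
```

```bash
python3 -c "
from cell import *
print(hand_in())"
```

```text
the job is handed in; nothing more can be done
None
```

The straw is seated at the bottom of the tumbler through the lid hole, the tumbler looked upright and unmoved in the last picture, and the job was handed in at 15 s; `hand_in()` returned no verdict.

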